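Put the delivery away at the vaccination post

ROBOT

A 6-joint arm with a two-finger parallel gripper is mounted at the origin on the work surface. World frame = base frame: x ahead of the robot, y to its left, z up, the work surface at z = 0. Lengths are in m, angles in rad, forces in N, time in s.
With the tool pointing down it reaches from about 0.425 to 0.95 m from the base axis. Payload 3.5 kg.
Tool frame: the origin (TCP) lies at the very end of the fingers, on their centre line; the grasp point (between the pads) lies 19 mm behind it (ctrl.grip_point_offset is the distance from the TCP to the grasp point, in m); z points along the fingers, y is the line along which they close (so a half turn about z gives the same grasp; the last joint's range is limited). The gripper opens to 85 mm and grips with 20 to 120 N. Pads are 22 mm wide; open, the fingers measure 114 mm over their backs; the gripper's body (76 mm by 85 mm) begins 54 mm behind the grasp point. The pads swing forward as they close: fully open they stand 13 mm farther back than shut.
Start: joints at [-1.348, 0.286, 1.577, -0, 1.279, -0.15], TCP at [0.246, -0.629, 0.231] pointing down, gripper open.
Joint ranges: [-2.77, 2.77], [-0.9, 2.22], [0.21, 2.48], [-1.53, 4.67], [0.24, 2.81], [-2.84, 2.84]. Speed limits (rad/s): [2.79, 2.79, 3.14, 3.14, 3.14, 3.14].

INTERFACE

Orientations are given as a unit quaternion [x, y, z, w].
In Python, from plant import ctrl gives the robot as it stands. The module is installed in compiled form; this text tells all that it offers.
- The arm moves only by the shell command python3 -m pendant 'ROWS' [OPENING] [FORCE]. ROWS is JSON, a list of rows, each an object of numbers: "dx", "dy", "dz": the shift along the tool's x, y, z in cm; "twist": the turn about the tool's z in degrees. A call has 1 to 10 rows; each row is the pose to reach, as a shift and turn from the pose commanded when the call began, along the tool's axes at that moment; what a row does not reach only later rows make up. A row lasts 1/8 s, in which the tool goes at most 62.5 mm and 10.7 degrees, less where a joint would pass 70% of its speed; a pose out of reach is approached as far as the arm can. A call with a gripper value outside its range is refused whole. OPENING is the opening in per cent of the stroke, from 0 (shut) to 100 (fully open), set as the call begins (- or left out, the last holds). The fingers move at their own pace and stop on an object; FORCE is the grip in N (left out, the last holds). Time passes only in rows, so rows that repeat a pose let the fingers close. It gives the time, the measured TCP pose, the force, the opening and the grip force at its end, in the units of the state.
- ctrl.get_state(): the state, without advancing time (a new reading comes with each control period).
- ctrl.read_camera(name): name is "scene" or "top"; returns a dict with "img" (420x560x3 uint8, red, green, blue), "depth" (420x560 float32, m along the optical axis (not along the pixel's ray), 0 where there is no reading), "camera_matrix" (3x3 intrinsics, pixels), "xyz" and "rotation" of the camera in the world. Camera axes: x right, y up, looking along -z (the intrinsics and any distortion apply to the point x, -y, -z); pixel columns grow to the right and rows downward; lengths in m; the calibration is good to about 2 mm. A picture is of the moment at which its call begins.
- ctrl.sign_off(): hands the job in; it is judged then, once.
The state is a dict: "time": time; "qpos": joint angles; "dq": joint speeds; "joint_efforts": joint torques, N m; "eef_pos": TCP position; "tcp_rot": TCP orientation; "contact_force": force on the tool from outside, world axes, zero at the start; "wrist_torque": the same for the moment, N m; "opening": opening from 0.0 (shut) to 1.0 (fully open); "finger_force": force on a finger pad.
Only numpy, scipy, OpenCV 4.12 (cv2) and the standard library are available. Lean on these libraries where they do the work, as an engineer would, in place of code of your own. Each camera call takes 0.05 s, during which the arm holds its last target. There are 200 camera calls.

TASK

A fresh delivery stands stacked on the vaccination table: a round tub, a square swab carton, a box of glass vials and a long needle carton. Take the stack apart and put each one into the stock tray that already holds one of its kind, upright and flat on the tray floor; set them down, never drop them or knock them over. Leave the kidney dish with the drawn-up syringes where it is.

Things in the scene. Friction and masses are not known exactly. Their poses are not given: they have to be found in the camera images.
- tub: round white plastic tub with a ribbed grey-edged screw lid, diameter 46 mm, 46 mm high; top of the stack, standing on the swab box. Origin: centre of its underside, z up (its axis)
- swab_box: square white swab carton, 50 x 50 mm, 42 mm high, with a dark tear-out slot and a foil sachet in its -x side; second from the top, standing on the vial box. Origin: centre of its underside, x and y square to its sides, z up
- vial_box: clear-topped box with ten small glass vials in a brown board tray, 84 mm (its x) by 36 mm (its y), 40 mm high, rigid; third from the top, standing on the needle box. Origin: centre of its underside, z up
- needle_box: long white needle carton, 96 mm (its x) by 50 mm (its y), 40 mm high, rigid; bottom of the stack, standing on the table. Origin: centre of its underside, z up
- tray_tubs: fixed blue tray, 149 (its x) x 124 mm (its y) outside, 143 x 118 inside, floor 3 mm thick, rim 12 mm high; all four alike. Origin: centre of underside. An equal tub stands fixed on its floor 45 mm from the origin towards -x. The +x half is free: centre the new one 34 mm towards +x
- tray_swabs: fixed blue tray, 149 (its x) x 124 mm (its y) outside, 143 x 118 inside, floor 3 mm thick, rim 12 mm high; all four alike. Origin: centre of underside. An equal swab carton stands fixed on its floor 45 mm from the origin towards -x. The +x half is free: centre the new one 34 mm towards +x
- tray_vials: fixed blue tray, 149 (its x) x 124 mm (its y) outside, 143 x 118 inside, floor 3 mm thick, rim 12 mm high; all four alike. Origin: centre of underside. An equal vial box stands fixed on its floor 45 mm from the origin towards -x, its 84 mm side along the tray's y. The +x half is free: centre the new one 34 mm towards +x, turned the same way
- tray_needles: fixed blue tray, 149 (its x) x 124 mm (its y) outside, 143 x 118 inside, floor 3 mm thick, rim 12 mm high; all four alike. Origin: centre of underside. An equal needle carton stands fixed on its floor 45 mm from the origin towards -x, its 96 mm side along the tray's y. The +x half is free: centre the new one 34 mm towards +x, turned the same way (11 mm to spare at each end, 30 mm between the two)
- dish: loose steel kidney dish, about 172 mm (its x) by 85 mm (its y), 32 mm high, 0.3 kg, with two capped syringes in it; origin on its underside near the middle of the bean. To be left alone

How it is judged:
By the outcome, as a careful person would: the job done as asked, in the order asked, and still so for the second after the job is handed in, with the robot touching nothing.
It also fails if it takes over 120 s, if anything falls off the work surface, if the arm or the gripper's body presses on something with over 40 N, if the wrist force passes 120 N, or if a joint passes its speed limit or range.

## Working session

There is one attempt and no reset: what is moved stays moved. The work goes in short steps, Python scripts to look and compute and a shell command to move; the robot and the scene stay as the last step left them, time stands still between calls to the robot, and variables do not carry over. Pictures are saved under pics/ and viewed, at most 14 in all, crops included, and the job is handed in when it is done.

```bash
mkdir -p pics; cat > h.py <<'E'
import numpy as np, cv2
from plant import ctrl
def cam(n):
    c=ctrl.read_camera(n); return c
def pts(c):
    K=c["camera_matrix"]; d=c["depth"]; v,u=np.mgrid[:d.shape[0],:d.shape[1]]
    p=np.stack([(u-K[0,2])/K[0,0]*d,-(v-K[1,2])/K[1,1]*d,-d],-1)
    w=p@np.array(c["rotation"]).reshape(3,3).T+np.array(c["xyz"]); w[d==0]=np.nan
    return w
def save(c,n): cv2.imwrite(f"pics/{n}.png",c["img"][:,:,::-1])
E
python3 - <<'E'
from h import *
s=ctrl.get_state(); print(s)
for n in("scene","top"):
    c=cam(n); save(c,n+"0"); print(n,c["camera_matrix"],c["xyz"],c["rotation"],[k for k in c]); np.savez(f"{n}0.npz",**c)
E
```

```text
{'time': 0.0, 'qpos': array([-1.34801333e+00,  2.87185942e-01,  1.57820649e+00, -3.21609909e-05,
        1.27859337e+00, -1.49983609e-01]), 'dq': array([-1.17720188e-03, -6.81167607e-04, -3.72190241e-05, -1.78864485e-04,
       -1.41451077e-03,  3.60572711e-04]), 'joint_efforts': array([ 3.17102581e-05, -4.05979657e+01, -2.92626590e+01, -1.47771848e-04,
        5.78848514e-03,  1.41648208e-06]), 'eef_pos': array([ 0.24571163, -0.62797106,  0.22991769]), 'tcp_rot': array([ 9.82679291e-01,  1.85310492e-01, -5.89284885e-05, -1.19522287e-03]), 'contact_force': array([-0.70858468, -0.23022009, -0.67073762]), 'wrist_torque': array([ 0.03922607, -0.01060379,  0.02818056]), 'finger_force': 0.0, 'opening': 1.0011301386569949}
scene [[545.98515447   0.         286.65961882]
 [  0.         545.98515447 206.71995332]
 [  0.           0.           1.        ]] [ 1.42291997 -0.31959846  0.83746196] [0.35527281 0.25238672 0.5171679  0.73662714] ['img', 'depth', 'camera_matrix', 'xyz', 'rotation']
top [[427.03566829   0.         282.29925688]
 [  0.         427.03566829 205.85560529]
 [  0.           0.           1.        ]] [0.47570297 0.01420508 1.09149386] [-0.02290351  0.03044837  0.71122166 -0.70193452] ['img', 'depth', 'camera_matrix', 'xyz', 'rotation']
```

View pics/scene0.png

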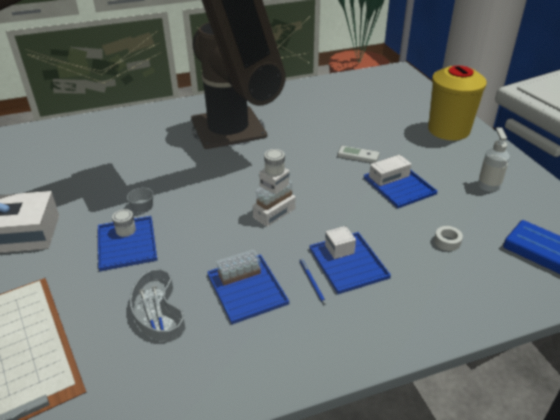

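View pics/top0.png

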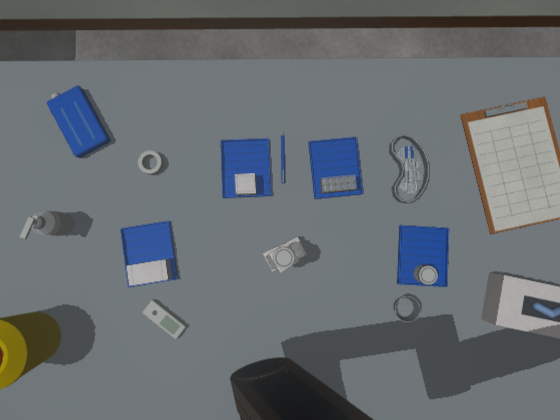

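The scene view shows the stack at about (272,190). The top view shows it at (285,255). In the top view the trays are tubs (423,256), swabs (246,168), vials (336,168) and needles (149,254), and the dish is at (410,170).

```bash
cat >> h.py <<'E'
from scipy.spatial.transform import Rotation as R
def pts(c):
    K=c["camera_matrix"]; d=c["depth"]; v,u=np.mgrid[:d.shape[0],:d.shape[1]]
    p=np.stack([(u-K[0,2])/K[0,0]*d,-(v-K[1,2])/K[1,1]*d,-d],-1)
    w=p@R.from_quat(c["rotation"]).as_matrix().T+np.array(c["xyz"]); w[d==0]=np.nan
    return w
def ray(c,uv,z):
    K=c["camera_matrix"]; uv=np.atleast_2d(uv).astype(float)
    p=np.c_[(uv[:,0]-K[0,2])/K[0,0],-(uv[:,1]-K[1,2])/K[1,1],-np.ones(len(uv))]@R.from_quat(c["rotation"]).as_matrix().T
    o=np.array(c["xyz"]); return o+p*((z-o[2])/p[:,2])[:,None]
def rect(xy):
    r=cv2.minAreaRect((np.asarray(xy)[:,:2]*1000).astype(np.float32)); (cx,cy),(w,h),a=r
    if w<h: w,h,a=h,w,a+90
    return np.round([cx,cy,w,h,(a+90)%180-90],1)   # long side direction in deg, mm
E
python3 - <<'E'
from h import *
c=dict(np.load("top0.npz")); w=pts(c); z=w[...,2]
hsv=cv2.cvtColor(c["img"],cv2.COLOR_RGB2HSV)
m=((hsv[...,0]>105)&(hsv[...,0]<130)&(hsv[...,1]>150)&(hsv[...,2]>60)).astype(np.uint8)
n,l,st,ce=cv2.connectedComponentsWithStats(m)
print("table z",np.nanmedian(z[200:230,80:110]))
for i in range(1,n):
    if st[i,4]<600: continue
    v,u=np.where(l==i); p=ray(c,np.c_[u,v],.010); r=rect(p)
    x0,y0,ww,hh=st[i,:4]
    sub=np.zeros_like(m); sub[y0:y0+hh,x0:x0+ww]=1
    it=(sub>0)&(z>.03)
    q=w[it]; print("tray",ce[i],st[i,4],r,"item",it.sum(),rect(q) if len(q)>5 else"",np.round(np.nanmedian(q[:,2]),3) if len(q) else"")
P=w[215:290,245:330].reshape(-1,3)
for lo,hi in((.03,.045),(.07,.085),(.11,.126),(.155,.175)):
    q=P[(P[:,2]>lo)&(P[:,2]<hi)]
    if len(q)>5: print(lo,len(q),rect(q),np.median(q,0))
c=dict(np.load("scene0.npz")); w=pts(c); P=w[140:235,240:310].reshape(-1,3)
for lo,hi in((.005,.037),(.043,.077),(.083,.12),(.125,.16),(.163,.175)):
    q=P[(P[:,2]>lo)&(P[:,2]<hi)]
    if len(q)>5: print(lo,len(q),rect(q),q.mean(0))
a=cv2.resize(dict(np.load("top0.npz"))["img"][215:295,235:335],None,fx=5,fy=5,interpolation=2)
b=cv2.resize(c["img"][140:230,235:315],None,fx=4.4,fy=4.4,interpolation=2)
h=400;b=cv2.resize(b,(300,h));a=cv2.resize(a,(500,h));cv2.imwrite("pics/crop0.png",np.hstack([a,b])[:,:,::-1])
E
```

```text
table z -0.0003075470036648653
tray [ 76.55672571 120.20679751] 2089 [784.3 526.7 162.8  92.4  28.6] item 1016 [779.7 517.6 160.1  90.6  28.6] 0.031
tray [245.83181358 163.0141844 ] 1974 [656.1  95.1 146.  122.2   1.7] item 425 [612.9  93.8  50.4  49.7   0.8] 0.044
tray [334.14550642 163.05611032] 2103 [ 654.3 -134.6  145.9  123.5    5. ] item 515 [ 611.4 -139.    84.5   36.2  -84.8] 0.042
tray [148.20132212 242.51382212] 1664 [468.6 343.2 120.5  91.3 -81.5] item 92 [424.3 324.1  73.4  10.4  89.2] 0.042
tray [422.41391941 252.53194953] 2457 [ 427.3 -351.2  146.8  125.    -4.1] item 321 [ 382.3 -349.1   46.8   45.2   43.7] 0.048
0.03 174 [438.5  -1.3  95.7  50.1 -64.5] [ 0.45327359 -0.02023886  0.03935696]
0.07 205 [438.5   2.1  83.8  42.6 -65.2] [ 0.43777702 -0.0210266   0.07906913]
0.11 133 [433.8   1.8  50.3  49.8  30.8] [0.43803353 0.00070495 0.12112937]
0.155 363 [435.2   2.8  45.   44.3  26.1] [0.43509814 0.00355422 0.16757286]
0.005 461 [303.7  34.6 383.9 193.6 -20.6] [ 0.44968363 -0.00903491  0.0207589 ]
0.043 408 [441.1  -3.1  96.   43.1 -71. ] [ 0.45060481 -0.00777415  0.0592809 ]
0.083 402 [434.9  -2.7  57.8  56.7 -54.4] [ 0.44873396 -0.00556402  0.10227348]
0.125 243 [447.9  -3.1  45.1  22.4  71.2] [ 0.4502902  -0.00384793  0.14256273]
0.163 211 [433.9   0.8  49.5  44.7  -3.4] [4.37379213e-01 2.38050655e-04 1.67818263e-01]
```

View pics/crop0.png

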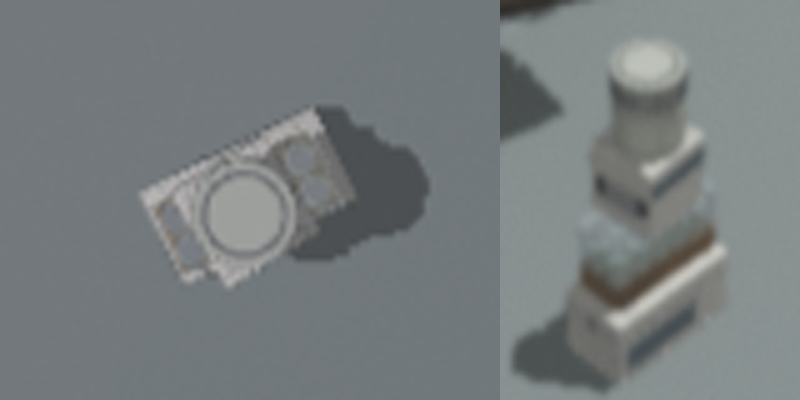

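The crop shows a neat stack: tub on swab box, on vial box, on needle box. I have their poses from the depth slices, so next I write a move planner and refine the needle tray.

```bash
cat >> h.py <<'E'
def plan(x,y,z,yaw=None):
    """target TCP in mm, yaw of tool y in deg (mod 180) -> dx dy dz cm, twist deg"""
    s=ctrl.get_state(); Rm=R.from_quat(s["tcp_rot"]).as_matrix()
    d=Rm.T@(np.array([x,y,z])/1000-s["eef_pos"])*100
    t=np.degrees(np.arctan2(Rm[1,1],Rm[0,1])); tw=0 if yaw is None else -((yaw-t+90)%180-90)
    print("d",np.round(d,2),"twist",round(tw,1),"| t",round(s["time"],2),"yaw",round(t,1),"q6",round(np.degrees(s["qpos"][5])))
E
python3 - <<'E'
from h import *
plan(435.2,2.5,230)
c=dict(np.load("top0.npz")); w=pts(c)
P=w[210:300,110:190].reshape(-1,3)
q=P[(P[:,2]>.035)&(P[:,2]<.05)];print("needle item",len(q),rect(q))
q=P[(P[:,2]>.007)&(P[:,2]<.0145)];print("rim",len(q),rect(q))
q=P[(P[:,2]>.007)&(P[:,2]<.06)];print("all",len(q),rect(q))
E
```

```text
d [ 40.61 -51.82   0.13] twist 0 | t 0.1 yaw -68.6 q6 -9
needle item 836 [398.4 332.8  96.6  49.8 -81.4]
rim 324 [423.9 330.2 190.  138.5   8.6]
all 1230 [423.9 330.2 190.  138.5   8.6]
```

```bash
python3 -m pendant '[{"dx":40.6,"dy":-51.8},{"dx":40.6,"dy":-51.8},{"dx":40.6,"dy":-51.8},{"dx":40.6,"dy":-51.8},{"dx":40.6,"dy":-51.8},{"dx":40.6,"dy":-51.8},{"dx":40.6,"dy":-51.8},{"dx":40.6,"dy":-51.8},{"dx":40.6,"dy":-51.8},{"dx":40.6,"dy":-51.8}]' 100 40; python3 -c "
from h import *
plan(435.2,2.5,131)"
```

```text
d [ 40.61 -51.8   10.03] twist 0 | t 0.1 yaw -68.6 q6 -9$[0]: bad value
```

```bash
python3 -m pendant '[{"dx":4,"dy":-5,"dz":0,"twist":0},{"dx":8,"dy":-10,"dz":0,"twist":0},{"dx":12,"dy":-15,"dz":0,"twist":0},{"dx":16,"dy":-20,"dz":0,"twist":0},{"dx":20,"dy":-25,"dz":0,"twist":0},{"dx":24,"dy":-30,"dz":0,"twist":0},{"dx":28,"dy":-35,"dz":0,"twist":0},{"dx":32,"dy":-41,"dz":0,"twist":0},{"dx":36,"dy":-46,"dz":0,"twist":0},{"dx":40.6,"dy":-51.8,"dz":0,"twist":0}]' 100 40; python3 -c "
from h import *
plan(435.2,2.5,131)"
```

```text
time: 1.35
eef_pos: [0.4256, -0.0281, 0.2312]
tcp_rot: [0.983, 0.185, 0.0, 0.0]
contact_force: [1.4, -0.0, 0.8]
opening: 0.998
finger_force: 0.0
d [ 2.01 -2.5  10.02] twist 0 | t 1.35 yaw -68.7 q6 51
```

```bash
python3 -m pendant '[{"dx":2.0,"dy":-2.5,"dz":0},{"dx":2.0,"dy":-2.5,"dz":0},{"dx":2.0,"dy":-2.5,"dz":2}]'; python3 -c "
from h import *
plan(435.2,2.5,131)
c=cam('scene');save(c,'s1')"
```

```text
d [ 2.01 -2.5  10.02] twist 0 | t 1.35 yaw -68.7 q6 51$[0]: bad value
```

View pics/s1.png

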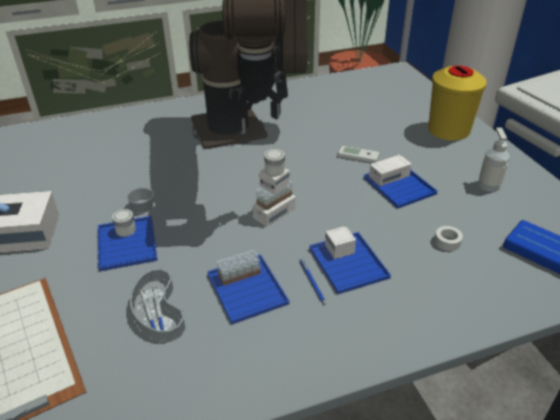

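All four keys are required in every row. The picture shows the open gripper at (262,90), behind and above the stack.

```bash
python3 -m pendant '[{"dx":2.0,"dy":-2.5,"dz":0,"twist":0},{"dx":2.0,"dy":-2.5,"dz":0,"twist":0},{"dx":2.0,"dy":-2.5,"dz":3,"twist":0}]'; python3 -c "
from h import *
plan(435.2,2.5,131)"
```

```text
time: 1.78
eef_pos: [0.4368, -0.0004, 0.2033]
tcp_rot: [0.983, 0.186, 0.003, 0.001]
contact_force: [-0.1, -0.3, -0.5]
opening: 0.999
finger_force: 0.0
d [-0.07 -0.35  7.23] twist 0 | t 1.77 yaw -68.6 q6 55
```

```bash
python3 -m pendant '[{"dx":0,"dy":0,"dz":3,"twist":0},{"dx":0,"dy":0,"dz":5,"twist":0},{"dx":0,"dy":0,"dz":6.5,"twist":0},{"dx":0,"dy":0,"dz":7,"twist":0},{"dx":0,"dy":0,"dz":7,"twist":0}]'; python3 -c "
from h import *
plan(435.2,2.5,131)
c=cam('scene');cv2.imwrite('pics/s2.png',cv2.resize(c['img'][70:240,190:360],None,fx=3.4,fy=3.4)[:,:,::-1])"
```

```text
time: 2.4
eef_pos: [0.4353, 0.0, 0.1315]
tcp_rot: [0.983, 0.185, 0.0, 0.0]
contact_force: [0.4, -0.3, 0.7]
opening: 0.999
finger_force: 0.0
d [ 0.08 -0.23  0.05] twist 0 | t 2.4 yaw -68.7 q6 55
```

View pics/s2.png

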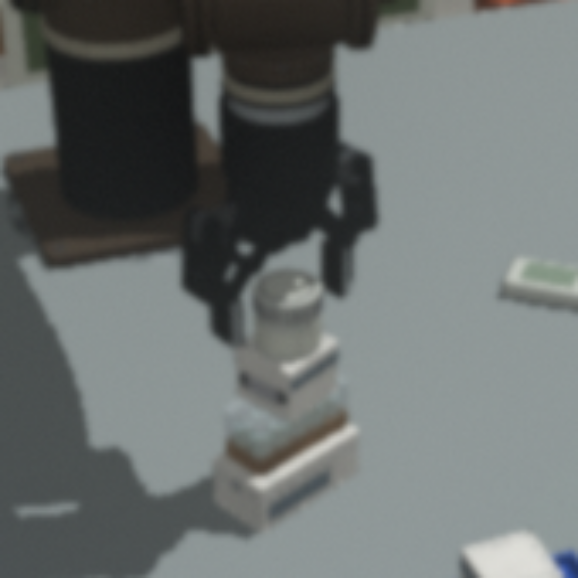

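The fingers straddle the tub (crop 290,310) with clearance on both sides. I'll make a 2 mm correction and close.

```bash
python3 -m pendant '[{"dx":0.1,"dy":-0.2,"dz":0,"twist":0},{"dx":0.1,"dy":-0.2,"dz":0,"twist":0}]'; python3 -m pendant '[{"dx":0,"dy":0,"dz":0,"twist":0},{"dx":0,"dy":0,"dz":0,"twist":0},{"dx":0,"dy":0,"dz":0,"twist":0},{"dx":0,"dy":0,"dz":0,"twist":0},{"dx":0,"dy":0,"dz":0,"twist":0},{"dx":0,"dy":0,"dz":0,"twist":0},{"dx":0,"dy":0,"dz":0,"twist":0},{"dx":0,"dy":0,"dz":0,"twist":0}]' 0 35
```

```text
time: 2.7
eef_pos: [0.4358, 0.0027, 0.132]
tcp_rot: [0.983, 0.186, 0.001, 0.0]
contact_force: [0.1, 0.1, 0.7]
opening: 0.995
finger_force: 0.0
time: 3.7
eef_pos: [0.4356, 0.0026, 0.1316]
tcp_rot: [0.983, 0.185, 0.0, 0.0]
contact_force: [-0.3, 1.4, 3.3]
opening: 0.528
finger_force: 36.0
```

```bash
python3 -m pendant '[{"dx":0,"dy":0,"dz":-0.5,"twist":0},{"dx":0,"dy":0,"dz":-2,"twist":0},{"dx":0,"dy":0,"dz":-5,"twist":0},{"dx":0,"dy":0,"dz":-7,"twist":0},{"dx":0,"dy":0,"dz":-8,"twist":0},{"dx":0,"dy":0,"dz":-8,"twist":0}]'; python3 -c "
from h import *
plan(461.2,-353.5,120,86.5)"
```

```text
time: 4.45
eef_pos: [0.4357, 0.0025, 0.2121]
tcp_rot: [0.983, 0.185, 0.001, 0.0]
contact_force: [-0.3, 0.5, -0.9]
opening: 0.53
finger_force: 35.9
d [-10.6   34.08   9.23] twist 24.9 | t 4.45 yaw -68.6 q6 56
```

```bash
python3 -m pendant '[{"dx":-0.6,"dy":2,"dz":0,"twist":2},{"dx":-1.8,"dy":6,"dz":0,"twist":5},{"dx":-3.3,"dy":11,"dz":0,"twist":9},{"dx":-4.8,"dy":16,"dz":0,"twist":13},{"dx":-6.5,"dy":21,"dz":0,"twist":17},{"dx":-8,"dy":26,"dz":1,"twist":20},{"dx":-9.3,"dy":30,"dz":3,"twist":23},{"dx":-10.2,"dy":33,"dz":5,"twist":25},{"dx":-10.6,"dy":34.1,"dz":7,"twist":25},{"dx":-10.6,"dy":34.1,"dz":8,"twist":25}]'; python3 -m pendant '[{"dx":0,"dy":0,"dz":0,"twist":0},{"dx":0,"dy":0,"dz":0,"twist":0}]';python3 -c "
from h import *
plan(461.2,-353.5,13,86.5)
c=cam('top'); w=pts(c);save(c,'t3')
P=w[200:320,360:480].reshape(-1,3)
q=P[(P[:,2]>.035)&(P[:,2]<.055)&(P[:,0]<.42)];print(len(q),rect(q))"
```

```text
time: 5.7
eef_pos: [0.4596, -0.3533, 0.1284]
tcp_rot: [0.999, -0.032, -0.002, -0.002]
contact_force: [0.0, -0.1, -0.7]
opening: 0.53
finger_force: 36.0
time: 5.95
eef_pos: [0.4612, -0.3531, 0.132]
tcp_rot: [1.0, -0.031, 0.0, 0.0]
contact_force: [-0.1, -0.2, -1.0]
opening: 0.528
finger_force: 36.0
d [-1.00e-02  3.00e-02  1.19e+01] twist -0.1 | t 5.95 yaw -93.6 q6 46
322 [ 342.8 -318.4  146.2   49.1  -38. ]
```

View pics/t3.png

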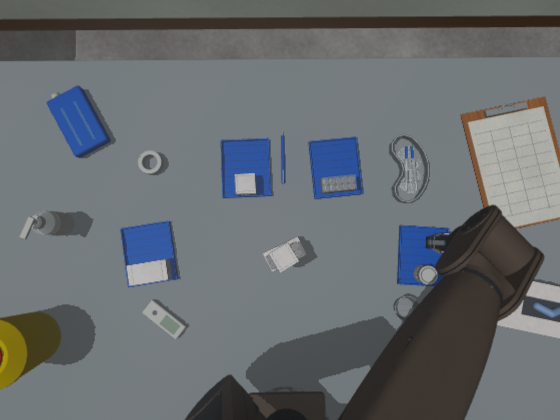

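The top view shows the gripper over the tub tray (about 440,245) and the stack now topped by the swab box at (285,255). I'll lower most of the way.

```bash
python3 -m pendant '[{"dx":0,"dy":0,"dz":2,"twist":0},{"dx":0,"dy":0,"dz":5,"twist":0},{"dx":0,"dy":0,"dz":8,"twist":0},{"dx":0,"dy":0,"dz":10,"twist":0},{"dx":0,"dy":0,"dz":11,"twist":0},{"dx":0,"dy":0,"dz":11.4,"twist":0},{"dx":0,"dy":0,"dz":11.6,"twist":0},{"dx":0,"dy":0,"dz":11.6,"twist":0}]';python3 -m pendant '[{"dx":0,"dy":0,"dz":0.1,"twist":0},{"dx":0,"dy":0,"dz":0.2,"twist":0},{"dx":0,"dy":0,"dz":0.2,"twist":0}]'; python3 -c "
from h import *
c=dict(np.load('top0.npz'));c=cam('top'); w=pts(c)
P=w[215:290,245:330].reshape(-1,3)
for lo,hi in((.03,.045),(.07,.085),(.11,.126)):
    q=P[(P[:,2]>lo)&(P[:,2]<hi)]
    if len(q)>5: print(lo,len(q),rect(q),np.median(q,0))
c=cam('scene');save(c,'s4');cv2.imwrite('pics/s4.png',cv2.resize(np.hstack([c['img'][140:280,80:220],c['img'][120:260,200:340]]),None,fx=2.8,fy=2.8)[:,:,::-1])
"
```

```text
time: 7.0
eef_pos: [0.4613, -0.3541, 0.0161]
tcp_rot: [0.999, -0.032, 0.001, 0.001]
contact_force: [0.3, -0.4, -0.8]
opening: 0.527
finger_force: 36.0
time: 7.38
eef_pos: [0.4608, -0.3535, 0.0134]
tcp_rot: [0.999, -0.032, -0.0, -0.0]
contact_force: [0.2, 0.2, -0.7]
opening: 0.532
finger_force: 36.0
0.03 175 [438.5  -1.2  95.7  50.2 -64.4] [ 0.45327232 -0.0202897   0.03870526]
0.07 203 [435.3   0.6  83.9  35.8 -65.2] [ 0.43773999 -0.02099543  0.07913111]
0.11 491 [433.8   1.8  50.3  49.9  31.2] [0.4333876  0.00133807 0.12132768]
```

View pics/s4.png

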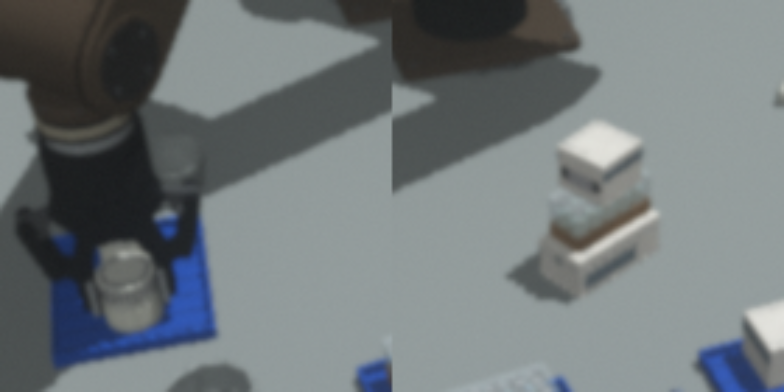

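The tub is held upright over the free half of the tray (crop 130,290). The swab box's slot is on the face towards the camera's left (crop 580,178), so I'll grip it along yaw 31. I'll finish lowering the tub until it touches.

```bash
for i in 1 2 3; do python3 -m pendant '[{"dx":0,"dy":0,"dz":0.08,"twist":0},{"dx":0,"dy":0,"dz":0.08,"twist":0}]' | egrep 'eef|contact'; done
```

```text
eef_pos: [0.4609, -0.3537, 0.0127]
contact_force: [-1.2, 0.0, -0.0]
eef_pos: [0.461, -0.3537, 0.0126]
contact_force: [-2.2, 1.9, 4.7]
eef_pos: [0.461, -0.3537, 0.0126]
contact_force: [-3.4, 3.7, 8.7]
```

```bash
python3 -m pendant '[{"dx":0,"dy":0,"dz":-0.1,"twist":0},{"dx":0,"dy":0,"dz":-0.1,"twist":0},{"dx":0,"dy":0,"dz":-0.1,"twist":0},{"dx":0,"dy":0,"dz":-0.1,"twist":0}]' 75; python3 -m pendant '[{"dx":0,"dy":0,"dz":-1,"twist":0},{"dx":0,"dy":0,"dz":-4,"twist":0},{"dx":0,"dy":0,"dz":-8,"twist":0},{"dx":0,"dy":0,"dz":-12,"twist":0},{"dx":0,"dy":0,"dz":-15,"twist":0},{"dx":0,"dy":0,"dz":-18,"twist":0},{"dx":0,"dy":0,"dz":-18,"twist":0}]' 100; python3 -c "
from h import *
plan(433.8,1.8,190,31)"
```

```text
time: 8.72
eef_pos: [0.4608, -0.3535, 0.0117]
tcp_rot: [0.999, -0.032, -0.0, -0.0]
contact_force: [0.2, -0.1, 0.1]
opening: 0.751
finger_force: 0.0
time: 9.6
eef_pos: [0.4622, -0.355, 0.1959]
tcp_rot: [0.999, -0.032, 0.003, 0.003]
contact_force: [0.4, 0.1, -0.4]
opening: 1.0
finger_force: 0.0
d [ -5.1  -35.43   0.38] twist 55.4 | t 9.6 yaw -93.6 q6 46
```

```bash
python3 -m pendant '[{"dx":-0.7,"dy":-5,"dz":0,"twist":7},{"dx":-1.4,"dy":-10,"dz":0,"twist":14},{"dx":-2.1,"dy":-15,"dz":0,"twist":21},{"dx":-2.8,"dy":-20,"dz":0,"twist":28},{"dx":-3.6,"dy":-25,"dz":0,"twist":35},{"dx":-4.3,"dy":-30,"dz":0,"twist":42},{"dx":-5.1,"dy":-35.4,"dz":0,"twist":49},{"dx":-5.1,"dy":-35.4,"dz":0,"twist":55.4},{"dx":-5.1,"dy":-35.4,"dz":0,"twist":55.4},{"dx":-5.1,"dy":-35.4,"dz":0,"twist":55.4}]'; python3 -c "
from h import *
plan(433.8,1.8,92,31)
c=cam('scene'); w=pts(c); P=w[195:270,95:165].reshape(-1,3)
P=P[(P[:,2]>.044)&(P[:,2]<.056)]
for q in(P[P[:,0]<.42],P[P[:,0]>.43]): print(len(q),rect(q),np.median(q,0))"
```

```text
time: 10.85
eef_pos: [0.4321, 0.0026, 0.1912]
tcp_rot: [0.87, -0.492, -0.001, 0.0]
contact_force: [0.4, 0.1, -0.1]
opening: 1.001
finger_force: 0.0
d [ 0.16 -0.11  9.92] twist 0.0 | t 10.85 yaw -149.0 q6 136
238 [ 383.4 -351.2   49.1   46.4   29. ] [ 0.38612907 -0.35131875  0.04887095]
265 [ 460.1 -355.1   47.9   46.1   40.4] [ 0.46324758 -0.35504553  0.04898869]
```

```bash
python3 -m pendant '[{"dx":0.1,"dy":-0.1,"dz":3,"twist":0},{"dx":0.1,"dy":-0.1,"dz":6,"twist":0},{"dx":0.1,"dy":-0.1,"dz":8.5,"twist":0},{"dx":0.1,"dy":-0.1,"dz":9.9,"twist":0},{"dx":0.1,"dy":-0.1,"dz":9.9,"twist":0},{"dx":0.1,"dy":-0.1,"dz":9.9,"twist":0}]'; python3 -c "
from h import *
plan(433.8,1.8,92,31)"
```

```text
time: 11.65
eef_pos: [0.4347, 0.0022, 0.0939]
tcp_rot: [0.87, -0.493, 0.001, -0.0]
contact_force: [0.5, 1.3, -0.6]
opening: 1.001
finger_force: 0.0
d [-0.01  0.1   0.19] twist -0.1 | t 11.65 yaw -149.1 q6 136
```

```bash
python3 -m pendant '[{"dx":0,"dy":0,"dz":0.1,"twist":0},{"dx":0,"dy":0,"dz":0.1,"twist":0},{"dx":0,"dy":0,"dz":0.1,"twist":0},{"dx":0,"dy":0,"dz":0.1,"twist":0},{"dx":0,"dy":0,"dz":0.1,"twist":0},{"dx":0,"dy":0,"dz":0.1,"twist":0},{"dx":0,"dy":0,"dz":0.1,"twist":0},{"dx":0,"dy":0,"dz":0.1,"twist":0}]' 0 35; python3 -m pendant '[{"dx":0,"dy":0,"dz":-0.3,"twist":0},{"dx":0,"dy":0,"dz":-1,"twist":0},{"dx":0,"dy":0,"dz":-3,"twist":0},{"dx":0,"dy":0,"dz":-5,"twist":0},{"dx":0,"dy":0,"dz":-6,"twist":0},{"dx":0,"dy":0,"dz":-6,"twist":0}]'; python3 -c "
from h import *
plan(691,96,120,91.5)
c=cam('scene');cv2.imwrite('pics/s5.png',cv2.resize(c['img'][70:240,190:360],None,fx=3,fy=3)[:,:,::-1])"
```

```text
time: 12.65
eef_pos: [0.4343, 0.0025, 0.0926]
tcp_rot: [0.87, -0.493, 0.0, -0.0]
contact_force: [-1.8, 0.4, 5.4]
opening: 0.578
finger_force: 37.4
time: 13.4
eef_pos: [0.4341, 0.0025, 0.1525]
tcp_rot: [0.87, -0.493, 0.001, -0.0]
contact_force: [-0.3, 0.0, -1.5]
opening: 0.58
finger_force: 36.6
d [  5.19 -26.83   3.28] twist -60.5 | t 13.4 yaw -149.0 q6 136
```

View pics/s5.png

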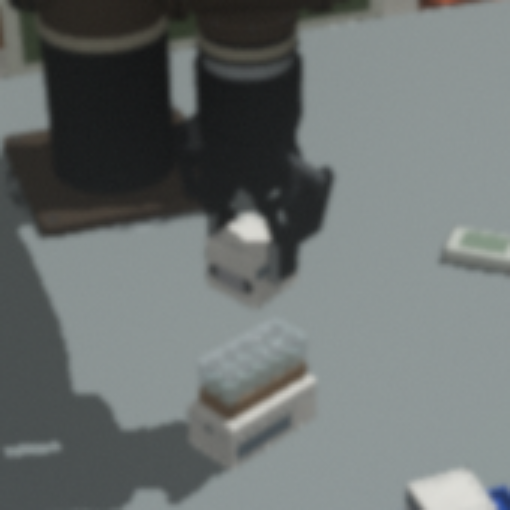

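The swab box is held level at (240,255), and the vial and needle boxes are undisturbed below. I'll carry it to the swab tray.

```bash
python3 -m pendant '[{"dx":0.4,"dy":-2,"dz":0,"twist":-6},{"dx":1.1,"dy":-6,"dz":0,"twist":-13},{"dx":2.1,"dy":-11,"dz":0,"twist":-20},{"dx":3.1,"dy":-16,"dz":0,"twist":-28},{"dx":3.9,"dy":-20,"dz":0,"twist":-36},{"dx":4.5,"dy":-23.5,"dz":0,"twist":-44},{"dx":5,"dy":-26,"dz":1,"twist":-52},{"dx":5.2,"dy":-26.8,"dz":2,"twist":-58},{"dx":5.2,"dy":-26.8,"dz":3.3,"twist":-60.5},{"dx":5.2,"dy":-26.8,"dz":3.3,"twist":-60.5}]'; python3 -m pendant '[{"dx":0,"dy":0,"dz":0,"twist":0},{"dx":0,"dy":0,"dz":0,"twist":0}]' >/dev/null;  python3 -c "
from h import *
plan(691,96,18,91.5)
c=cam('scene'); w=pts(c); P=w[215:300,300:400].reshape(-1,3)
q=P[(P[:,2]>.043)&(P[:,2]<.05)&(P[:,0]<.66)]; print(len(q),rect(q))
for cc in (c,cam('top')):
  w=pts(cc);q=w.reshape(-1,3);q=q[(abs(q[:,0]-.691)<.04)&(abs(q[:,1]-.096)<.04)&(q[:,2]>.106)&(q[:,2]<.16)];print(len(q),rect(q) if len(q) else 0)"
```

```text
time: 14.7
eef_pos: [0.6885, 0.0959, 0.1153]
tcp_rot: [1.0, 0.012, -0.003, -0.0]
contact_force: [-0.1, 0.9, -0.8]
opening: 0.577
finger_force: 36.7
d [ 0.03 -0.02 10.16] twist -0.1 | t 14.95 yaw -88.6 q6 88
217 [613.4  85.5  51.   38.4   2.9]
931 [693.8  95.2  77.3  54.2 -72.8]
0 0
```

Position is good, so I'll lower.

```bash
python3 -m pendant '[{"dx":0,"dy":0,"dz":2,"twist":0},{"dx":0,"dy":0,"dz":5,"twist":0},{"dx":0,"dy":0,"dz":8,"twist":0},{"dx":0,"dy":0,"dz":9.4,"twist":0},{"dx":0,"dy":0,"dz":9.8,"twist":0},{"dx":0,"dy":0,"dz":10,"twist":0},{"dx":0,"dy":0,"dz":10,"twist":0}]'|egrep 'eef|contact'; for i in 1 2 3 4; do python3 -m pendant '[{"dx":0,"dy":0,"dz":0.08,"twist":0},{"dx":0,"dy":0,"dz":0.08,"twist":0}]' | egrep 'eef|contact'; done
```

```text
eef_pos: [0.6913, 0.0959, 0.0202]
contact_force: [0.1, 0.3, -0.3]
eef_pos: [0.6907, 0.0959, 0.0187]
contact_force: [0.4, 1.0, -2.0]
eef_pos: [0.6903, 0.0959, 0.0173]
contact_force: [-0.2, 1.0, -1.3]
eef_pos: [0.6903, 0.0959, 0.0164]
contact_force: [0.3, -0.0, -0.5]
eef_pos: [0.6905, 0.0959, 0.0158]
contact_force: [1.2, 0.7, -0.5]
```

```bash
for i in 1 2 3; do python3 -m pendant '[{"dx":0,"dy":0,"dz":0.06,"twist":0},{"dx":0,"dy":0,"dz":0.06,"twist":0}]' | egrep 'eef|contact'; done
```

```text
eef_pos: [0.6905, 0.0959, 0.0158]
contact_force: [-2.2, 0.4, 3.3]
eef_pos: [0.6905, 0.0958, 0.0158]
contact_force: [-3.4, 0.7, 6.6]
eef_pos: [0.6905, 0.0958, 0.0157]
contact_force: [-4.7, -0.4, 8.1]
```

```bash
python3 -m pendant '[{"dx":0,"dy":0,"dz":-0.1,"twist":0},{"dx":0,"dy":0,"dz":-0.1,"twist":0},{"dx":0,"dy":0,"dz":-0.1,"twist":0},{"dx":0,"dy":0,"dz":-0.1,"twist":0}]' 80; python3 -m pendant '[{"dx":0,"dy":0,"dz":-1,"twist":0},{"dx":0,"dy":0,"dz":-4,"twist":0},{"dx":0,"dy":0,"dz":-8,"twist":0},{"dx":0,"dy":0,"dz":-12,"twist":0},{"dx":0,"dy":0,"dz":-14,"twist":0},{"dx":0,"dy":0,"dz":-14,"twist":0}]' 100; python3 -c "
from h import *
for n in('scene','top'):
  c=cam(n); w=pts(c);P=w.reshape(-1,3)
  P=P[(abs(P[:,0]-.437)<.07)&(abs(P[:,1])<.07)]
  for lo,hi in((.035,.045),(.075,.085)):
    q=P[(P[:,2]>lo)&(P[:,2]<hi)]
    if len(q)>5: print(n,lo,len(q),rect(q),np.median(q,0))
  P=w.reshape(-1,3);q=P[(abs(P[:,0]-.691)<.04)&(abs(P[:,1]-.096)<.045)&(P[:,2]>.043)&(P[:,2]<.05)];print('swab',len(q),rect(q) if len(q) else 0, np.median(q,0) if len(q) else 0)
plan(437,0.6,130,25)"
```

```text
time: 18.18
eef_pos: [0.6902, 0.0959, 0.0145]
tcp_rot: [1.0, 0.013, -0.0, -0.0]
contact_force: [0.9, 0.4, -0.4]
opening: 0.8
finger_force: 0.0
time: 18.92
eef_pos: [0.6915, 0.0959, 0.1573]
tcp_rot: [1.0, 0.013, 0.002, 0.0]
contact_force: [0.1, 0.1, -0.5]
opening: 1.003
finger_force: 0.0
scene 0.035 263 [438.1  -2.5  99.6  56.2 -65.6] [ 0.45477291 -0.01284269  0.03966365]
scene 0.075 379 [434.5  -0.9  88.1  43.1 -64.1] [ 0.43657763 -0.00189054  0.07977192]
swab 347 [690.4  93.6  50.8  50.4   0.7] [0.69047447 0.09378668 0.04492534]
top 0.035 244 [438.   -1.4  95.6  49.4 -64.3] [ 0.45126849 -0.00738244  0.03931374]
top 0.075 546 [435.3   0.5  83.9  36.  -65.6] [0.43559099 0.00051869 0.07941775]
swab 0 0 0
d [-25.47   8.88   2.39] twist 66.5 | t 19.02 yaw -88.5 q6 88
```

The swab box stands flat at (690,94). Next is the vial box, gripped across its 36 mm side at yaw 24.4.

```bash
python3 -m pendant '[{"dx":-4,"dy":1.4,"dz":0,"twist":-10},{"dx":-8,"dy":2.8,"dz":0,"twist":-20},{"dx":-12,"dy":4.2,"dz":0,"twist":-30},{"dx":-16,"dy":5.6,"dz":0,"twist":-40},{"dx":-20,"dy":7,"dz":0,"twist":-50},{"dx":-23,"dy":8,"dz":0,"twist":-60},{"dx":-25,"dy":8.7,"dz":0,"twist":-70},{"dx":-25.6,"dy":8.9,"dz":0,"twist":-80},{"dx":-25.6,"dy":8.9,"dz":0,"twist":-90},{"dx":-25.6,"dy":8.9,"dz":0,"twist":-100}]'; python3 -m pendant '[{"dx":0,"dy":0,"dz":0,"twist":-10},{"dx":0,"dy":0,"dz":0,"twist":-13},{"dx":0,"dy":0,"dz":0,"twist":-13},{"dx":0,"dy":0,"dz":0,"twist":-13}]';python3 -c "
from h import *
plan(435.3,0.5,53,24.4)"
```

```text
time: 20.27
eef_pos: [0.4352, 0.0006, 0.1526]
tcp_rot: [0.631, 0.776, -0.001, -0.002]
contact_force: [-0.0, 0.9, -0.2]
opening: 1.001
finger_force: 0.0
time: 20.78
eef_pos: [0.436, 0.0006, 0.1538]
tcp_rot: [0.542, 0.841, -0.0, -0.001]
contact_force: [-0.3, 0.1, 0.1]
opening: 1.001
finger_force: 0.0
d [ 1.000e-02 -5.000e-02  1.008e+01] twist 0.0 | t 20.77 yaw 24.4 q6 -38
```

```bash
python3 -m pendant '[{"dx":0,"dy":0,"dz":3,"twist":0},{"dx":0,"dy":0,"dz":6,"twist":0},{"dx":0,"dy":0,"dz":8.5,"twist":0},{"dx":0,"dy":0,"dz":10,"twist":0},{"dx":0,"dy":0,"dz":10,"twist":0},{"dx":0,"dy":0,"dz":10,"twist":0}]'; python3 -c "
from h import *
plan(435.3,0.5,53,24.4)"; python3 -m pendant '[{"dx":0,"dy":0,"dz":0,"twist":0},{"dx":0,"dy":0,"dz":0,"twist":0},{"dx":0,"dy":0,"dz":0,"twist":0},{"dx":0,"dy":0,"dz":0,"twist":0},{"dx":0,"dy":0,"dz":0,"twist":0},{"dx":0,"dy":0,"dz":0,"twist":0},{"dx":0,"dy":0,"dz":0,"twist":0},{"dx":0,"dy":0,"dz":0,"twist":0},{"dx":0,"dy":0,"dz":0,"twist":0},{"dx":0,"dy":0,"dz":0,"twist":0}]' 0 35
```

```text
time: 21.52
eef_pos: [0.4375, 0.0002, 0.0558]
tcp_rot: [0.541, 0.841, 0.0, 0.001]
contact_force: [0.0, -0.2, 0.4]
opening: 0.996
finger_force: 0.0
d [ 0.12 -0.19  0.28] twist 0.1 | t 21.52 yaw 24.5 q6 -38
time: 22.78
eef_pos: [0.4372, 0.0003, 0.0555]
tcp_rot: [0.541, 0.841, 0.0, 0.0]
contact_force: [-0.6, -0.2, 5.8]
opening: 0.415
finger_force: 37.4
```

```bash
python3 -m pendant '[{"dx":0,"dy":0,"dz":-0.3,"twist":0},{"dx":0,"dy":0,"dz":-1,"twist":0},{"dx":0,"dy":0,"dz":-3,"twist":0},{"dx":0,"dy":0,"dz":-5,"twist":0},{"dx":0,"dy":0,"dz":-7,"twist":0},{"dx":0,"dy":0,"dz":-7,"twist":0}]'; python3 -c "
from h import *
plan(689,-132,110,5)
c=cam('scene');cv2.imwrite('pics/s6.png',cv2.resize(c['img'][70:240,190:360],None,fx=3,fy=3)[:,:,::-1])"
```

```text
time: 23.52
eef_pos: [0.4378, 0.0002, 0.1264]
tcp_rot: [0.541, 0.841, 0.001, 0.002]
contact_force: [-0.3, 0.3, -1.3]
opening: 0.419
finger_force: 36.7
d [-22.43  17.39   1.74] twist 19.5 | t 23.52 yaw 24.5 q6 -38
```

View pics/s6.png

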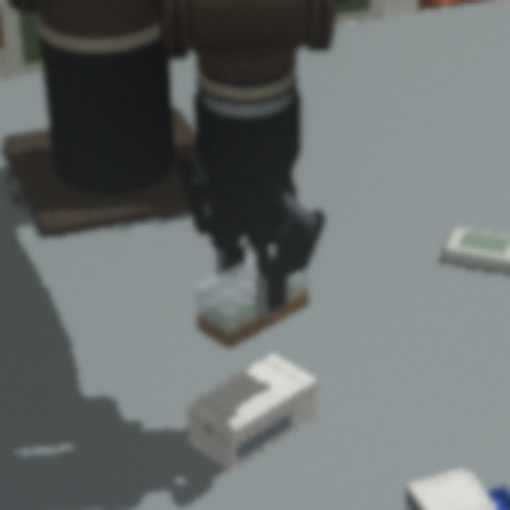

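The vial box is held level at (250,300), and the needle box is undisturbed below. I'll carry it to the vial tray.

```bash
python3 -m pendant '[{"dx":-1.5,"dy":1.2,"dz":0,"twist":2},{"dx":-4.5,"dy":3.5,"dz":0,"twist":5},{"dx":-8.5,"dy":6.6,"dz":0,"twist":8},{"dx":-12.5,"dy":9.7,"dz":0,"twist":11},{"dx":-16.5,"dy":12.8,"dz":0,"twist":14},{"dx":-19.5,"dy":15.1,"dz":0,"twist":17},{"dx":-21.5,"dy":16.7,"dz":0,"twist":19},{"dx":-22.4,"dy":17.4,"dz":0.5,"twist":19.5},{"dx":-22.4,"dy":17.4,"dz":1,"twist":19.5},{"dx":-22.4,"dy":17.4,"dz":1,"twist":19.5}]'; python3 -m pendant '[{"dx":0,"dy":0,"dz":0,"twist":0},{"dx":0,"dy":0,"dz":0,"twist":0}]' >/dev/null;  python3 -c "
from h import *
plan(689,-132,20,5)
c=cam('scene');cv2.imwrite('pics/s7.png',cv2.resize(c['img'][190:330,170:330],None,fx=4,fy=4)[:,:,::-1])"
```

```text
time: 24.82
eef_pos: [0.6862, -0.1306, 0.1131]
tcp_rot: [0.676, 0.737, -0.001, -0.002]
contact_force: [0.5, -0.8, -0.8]
opening: 0.415
finger_force: 36.6
d [-0.09  0.12  9.55] twist -0.0 | t 25.07 yaw 5.0 q6 -24
```

View pics/s7.png

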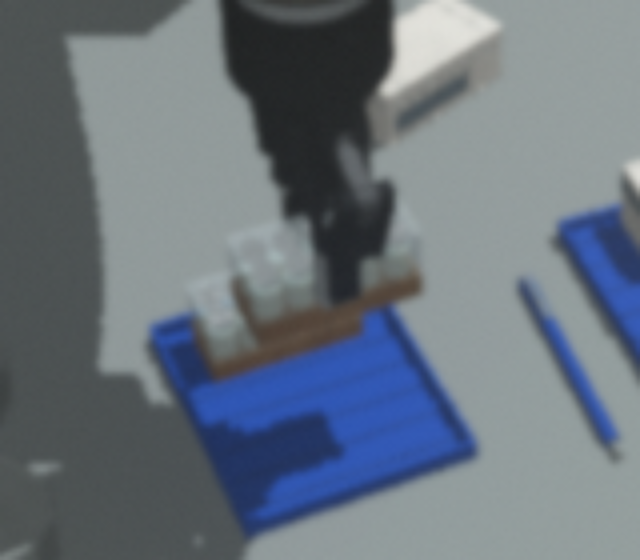

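The box hangs above the vial tray, parallel to the fixed one, so I'll lower it.

```bash
python3 -m pendant '[{"dx":-0.1,"dy":0.1,"dz":2,"twist":0},{"dx":-0.1,"dy":0.1,"dz":5,"twist":0},{"dx":-0.1,"dy":0.1,"dz":7.5,"twist":0},{"dx":-0.1,"dy":0.1,"dz":8.5,"twist":0},{"dx":-0.1,"dy":0.1,"dz":9,"twist":0},{"dx":-0.1,"dy":0.1,"dz":9.2,"twist":0},{"dx":-0.1,"dy":0.1,"dz":9.2,"twist":0}]'|egrep 'eef|contact'; for i in 1 2 3 4; do python3 -m pendant '[{"dx":0,"dy":0,"dz":0.08,"twist":0},{"dx":0,"dy":0,"dz":0.08,"twist":0}]' | egrep 'eef|contact'; done
```

```text
eef_pos: [0.6896, -0.1326, 0.024]
contact_force: [0.2, -0.1, -0.9]
eef_pos: [0.6892, -0.1324, 0.0227]
contact_force: [-0.4, 0.8, -0.9]
eef_pos: [0.6889, -0.1324, 0.0213]
contact_force: [-1.0, 0.5, -1.9]
eef_pos: [0.6888, -0.1323, 0.0204]
contact_force: [-0.3, -0.6, -0.3]
eef_pos: [0.6889, -0.1323, 0.0196]
contact_force: [-0.2, 0.5, -1.2]
```

```bash
for i in 1 2 3; do python3 -m pendant '[{"dx":0,"dy":0,"dz":0.06,"twist":0},{"dx":0,"dy":0,"dz":0.06,"twist":0}]' | egrep 'eef|contact'; done
```

```text
eef_pos: [0.6889, -0.1324, 0.019]
contact_force: [-0.0, 0.0, -2.0]
eef_pos: [0.689, -0.1324, 0.0186]
contact_force: [-0.2, 0.0, -0.1]
eef_pos: [0.689, -0.1324, 0.0186]
contact_force: [-2.0, 1.1, 2.5]
```

```bash
python3 -m pendant '[{"dx":0,"dy":0,"dz":0.03,"twist":0},{"dx":0,"dy":0,"dz":0.03,"twist":0},{"dx":0,"dy":0,"dz":0,"twist":0},{"dx":0,"dy":0,"dz":0,"twist":0},{"dx":0,"dy":0,"dz":0,"twist":0}]' 62; python3 -m pendant '[{"dx":0,"dy":0,"dz":-1,"twist":0},{"dx":0,"dy":0,"dz":-4,"twist":0},{"dx":0,"dy":0,"dz":-8,"twist":0},{"dx":0,"dy":0,"dz":-12,"twist":0},{"dx":0,"dy":0,"dz":-12,"twist":0}]' 100; python3 -c "
from h import *
for n in('scene','top'):
  c=cam(n); w=pts(c);P=w.reshape(-1,3)
  q=P[(abs(P[:,0]-.437)<.07)&(abs(P[:,1])<.07)&(P[:,2]>.035)&(P[:,2]<.045)]
  if len(q)>5: print(n,len(q),rect(q),np.median(q,0))
  q=P[(abs(P[:,0]-.689)<.035)&(abs(P[:,1]+.132)<.06)&(P[:,2]>.038)&(P[:,2]<.05)];print('vial',len(q),rect(q) if len(q) else 0, np.median(q,0) if len(q) else 0)
plan(437.7,-1.4,120,25.7)"
```

```text
time: 28.38
eef_pos: [0.689, -0.1324, 0.0179]
tcp_rot: [0.676, 0.737, 0.0, 0.0]
contact_force: [0.1, -0.5, 0.2]
opening: 0.623
finger_force: 0.0
time: 29.0
eef_pos: [0.692, -0.1333, 0.1445]
tcp_rot: [0.676, 0.737, 0.002, 0.005]
contact_force: [-0.1, 0.7, 0.4]
opening: 1.001
finger_force: 0.0
scene 495 [438.5  -3.3  99.7  52.1 -63.9] [4.40000752e-01 3.00254604e-04 3.96685750e-02]
vial 634 [ 686.9 -132.6   84.7   42.7  -85.6] [ 0.68999492 -0.13421375  0.04256699]
top 411 [433.1   9.   72.4  49.2 -64.1] [0.43460197 0.0194803  0.03946277]
vial 0 0 0
d [ 15.23 -23.91   1.83] twist -20.7 | t 29.1 yaw 5.0 q6 -24
```

The vial box is in place. The needle box is next.

```bash
python3 -m pendant '[{"dx":3,"dy":-4.8,"dz":0,"twist":-4},{"dx":6,"dy":-9.5,"dz":0,"twist":-8},{"dx":9,"dy":-14.2,"dz":0,"twist":-12},{"dx":12,"dy":-19,"dz":0,"twist":-16},{"dx":14.5,"dy":-22.5,"dz":0,"twist":-20},{"dx":15.2,"dy":-23.9,"dz":0,"twist":-20.7},{"dx":15.2,"dy":-23.9,"dz":1.8,"twist":-20.7},{"dx":15.2,"dy":-23.9,"dz":1.8,"twist":-20.7},{"dx":15.2,"dy":-23.9,"dz":1.8,"twist":-20.7}]';python3 -c "
from h import *
plan(438,-1.4,17,25.8)"
```

```text
time: 30.22
eef_pos: [0.4382, -0.002, 0.12]
tcp_rot: [0.533, 0.846, -0.0, -0.0]
contact_force: [-0.1, -0.3, -0.9]
opening: 1.0
finger_force: 0.0
d [6.00e-02 1.00e-02 1.03e+01] twist -0.2 | t 30.23 yaw 25.6 q6 -39
```

```bash
python3 -m pendant '[{"dx":0,"dy":0,"dz":3,"twist":0},{"dx":0,"dy":0,"dz":6,"twist":0},{"dx":0,"dy":0,"dz":9,"twist":0},{"dx":0,"dy":0,"dz":10.2,"twist":0},{"dx":0,"dy":0,"dz":10.2,"twist":0},{"dx":0,"dy":0,"dz":10.2,"twist":0}]'; python3 -m pendant '[{"dx":0,"dy":0,"dz":0,"twist":0},{"dx":0,"dy":0,"dz":0,"twist":0},{"dx":0,"dy":0,"dz":0,"twist":0},{"dx":0,"dy":0,"dz":0,"twist":0},{"dx":0,"dy":0,"dz":0,"twist":0},{"dx":0,"dy":0,"dz":0,"twist":0},{"dx":0,"dy":0,"dz":0,"twist":0},{"dx":0,"dy":0,"dz":0,"twist":0},{"dx":0,"dy":0,"dz":0,"twist":0}]' 0 40;  python3 -m pendant '[{"dx":0,"dy":0,"dz":-0.3,"twist":0},{"dx":0,"dy":0,"dz":-1,"twist":0},{"dx":0,"dy":0,"dz":-3,"twist":0},{"dx":0,"dy":0,"dz":-6,"twist":0},{"dx":0,"dy":0,"dz":-9,"twist":0},{"dx":0,"dy":0,"dz":-9,"twist":0}]'; python3 -c "
from h import *
c=cam('top');w=pts(c);P=w[200:300,100:190].reshape(-1,3)
q=P[(P[:,2]>.038)&(P[:,2]<.048)&(P[:,0]>.35)];print(rect(q))
q=P[(P[:,2]>.007)&(P[:,2]<.048)&(P[:,0]>.355)];q=q[q[:,0]>.37];print(rect(q))
plan(475.5,344.4,105,8.6)"
```

```text
time: 30.98
eef_pos: [0.439, -0.0019, 0.0192]
tcp_rot: [0.532, 0.846, 0.0, 0.001]
contact_force: [0.2, 0.6, -0.1]
opening: 1.003
finger_force: 0.0
time: 32.1
eef_pos: [0.4386, -0.0018, 0.0188]
tcp_rot: [0.532, 0.846, 0.0, 0.001]
contact_force: [-0.4, 1.2, 5.6]
opening: 0.575
finger_force: 43.5
time: 32.85
eef_pos: [0.4395, -0.002, 0.1104]
tcp_rot: [0.532, 0.846, 0.001, 0.003]
contact_force: [0.4, -0.3, -1.7]
opening: 0.572
finger_force: 42.7
[398.4 332.8  97.2  49.8 -81.3]
[443.  339.7 149.1 125.8   8.5]
d [29.58 18.36  0.34] twist 17.1 | t 32.9 yaw 25.7 q6 -39
```

```bash
python3 -m pendant '[{"dx":2,"dy":1.2,"dz":0,"twist":2},{"dx":6,"dy":3.7,"dz":0,"twist":4},{"dx":10.5,"dy":6.5,"dz":0,"twist":6},{"dx":15,"dy":9.3,"dz":0,"twist":9},{"dx":19.5,"dy":12.1,"dz":0,"twist":12},{"dx":24,"dy":14.9,"dz":0,"twist":15},{"dx":27.5,"dy":17.1,"dz":0,"twist":17.1},{"dx":29.6,"dy":18.4,"dz":0,"twist":17.1},{"dx":29.6,"dy":18.4,"dz":0,"twist":17.1},{"dx":29.6,"dy":18.4,"dz":0,"twist":17.1}]'; python3 -m pendant '[{"dx":0,"dy":0,"dz":0,"twist":0},{"dx":0,"dy":0,"dz":0,"twist":0}]' >/dev/null;  python3 -c "
from h import *
plan(476.6,344.6,23,8.5)
c=cam('scene');cv2.imwrite('pics/s8.png',cv2.resize(c['img'][90:220,330:460],None,fx=4,fy=4)[:,:,::-1])"
```

```text
time: 34.15
eef_pos: [0.4744, 0.3438, 0.1061]
tcp_rot: [0.652, 0.758, -0.002, -0.0]
contact_force: [0.4, 0.3, -0.4]
opening: 0.574
finger_force: 42.6
d [0.04 0.13 8.48] twist -0.0 | t 34.4 yaw 8.5 q6 18
```

View pics/s8.png

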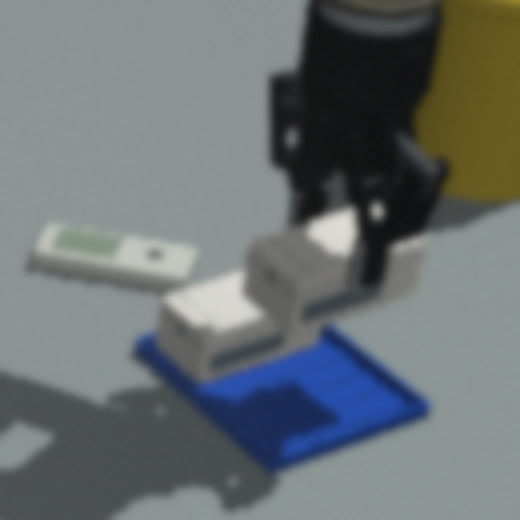

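The box is held parallel above the tray. I'll measure how well it is centred in the hand before lowering it.

```bash
python3 -c "
from h import *
c=cam('scene');w=pts(c);P=w[90:220,330:460][c['img'][90:220,330:460].min(-1)>95]
a=np.radians(8.5);P=P[(P[:,2]>.088)&(P[:,2]<.135)]
d=(P[:,:2]-[.443,.3396])@np.array([[np.cos(a),-np.sin(a)],[np.sin(a),np.cos(a)]])*1000
k=(abs(d[:,0]-34)<45)&(abs(d[:,1])<70);d=d[k];print(len(d),np.percentile(d,[0,1,5,95,99,100],axis=0).round(1).T, np.percentile(P[k,2],[1,99]))"
```

```text
605 [[ -8.8   5.4   9.5  57.2  58.6  59.8]
 [-53.  -50.9 -49.5  39.7  45.5  46.3]] [0.08911729 0.132069  ]
```

Centred to within 2 mm, so I'll lower.

```bash
python3 -m pendant '[{"dx":0,"dy":0.1,"dz":2,"twist":0},{"dx":0,"dy":0.1,"dz":5,"twist":0},{"dx":0,"dy":0.1,"dz":7,"twist":0},{"dx":0,"dy":0.1,"dz":8,"twist":0},{"dx":0,"dy":0.1,"dz":8.2,"twist":0},{"dx":0,"dy":0.1,"dz":8.2,"twist":0},{"dx":0,"dy":0.1,"dz":8.2,"twist":0}]'|egrep 'eef|contact'; for i in 1 2 3 4; do python3 -m pendant '[{"dx":0,"dy":0,"dz":0.08,"twist":0},{"dx":0,"dy":0,"dz":0.08,"twist":0}]' | egrep 'eef|contact'; done
```

```text
eef_pos: [0.4771, 0.3455, 0.027]
contact_force: [-0.4, 0.3, -0.6]
eef_pos: [0.4765, 0.3451, 0.0254]
contact_force: [0.2, -0.2, -0.6]
eef_pos: [0.4763, 0.345, 0.0242]
contact_force: [0.2, -0.8, -1.0]
eef_pos: [0.4763, 0.345, 0.0234]
contact_force: [0.5, 0.4, -0.2]
eef_pos: [0.4763, 0.345, 0.0226]
contact_force: [0.5, -0.3, -1.4]
```

```bash
for i in 1 2 3 4 5; do python3 -m pendant '[{"dx":0,"dy":0,"dz":0.08,"twist":0},{"dx":0,"dy":0,"dz":0.08,"twist":0}]' | egrep 'eef|contact'; done
```

```text
eef_pos: [0.4764, 0.345, 0.0219]
contact_force: [0.1, -0.7, -1.1]
eef_pos: [0.4764, 0.3451, 0.0219]
contact_force: [-3.0, -1.9, 5.3]
eef_pos: [0.4764, 0.3451, 0.0219]
contact_force: [-4.1, -2.7, 9.2]
eef_pos: [0.4765, 0.3451, 0.0219]
contact_force: [-6.4, -4.0, 13.3]
eef_pos: [0.4765, 0.3451, 0.0218]
contact_force: [-8.6, -4.8, 18.8]
```

Contact. I'll relieve the load, release and retreat to a spot clear of the trays.

```bash
python3 -m pendant '[{"dx":0,"dy":0,"dz":-0.25,"twist":0},{"dx":0,"dy":0,"dz":-0.25,"twist":0}]'|grep cont; python3 -m pendant '[{"dx":0,"dy":0,"dz":0,"twist":0},{"dx":0,"dy":0,"dz":0,"twist":0},{"dx":0,"dy":0,"dz":0,"twist":0},{"dx":0,"dy":0,"dz":0,"twist":0}]' 72; python3 -m pendant '[{"dx":0,"dy":0,"dz":-1,"twist":0},{"dx":0,"dy":0,"dz":-4,"twist":0},{"dx":0,"dy":0,"dz":-9,"twist":0},{"dx":0,"dy":0,"dz":-14,"twist":0},{"dx":0,"dy":0,"dz":-19,"twist":0},{"dx":0,"dy":0,"dz":-22,"twist":0},{"dx":0,"dy":0,"dz":-22,"twist":0},{"dx":0,"dy":0,"dz":-22,"twist":0}]'; python3 -c "
from h import *
c=cam('scene');w=pts(c);P=w.reshape(-1,3);save(c,'s9')
for n,x,y,r,lo,hi in(('tub',.461,-.3535,.035,.045,.056),('swab',.691,.096,.04,.041,.05),('vial',.689,-.132,.06,.038,.05),('needle',.4766,.3446,.06,.039,.048)):
  q=P[(abs(P[:,0]-x)<min(r,.037))&(abs(P[:,1]-y)<r)&(P[:,2]>lo)&(P[:,2]<hi)];print(n,len(q),rect(q),np.percentile(q[:,2],[5,50,95]).round(4))"
```

```text
contact_force: [-1.5, -0.9, 5.3]
time: 38.38
eef_pos: [0.4763, 0.345, 0.021]
tcp_rot: [0.652, 0.758, -0.0, -0.0]
contact_force: [0.5, 0.4, -0.5]
opening: 0.721
finger_force: 0.0
time: 39.38
eef_pos: [0.4757, 0.3447, 0.2402]
tcp_rot: [0.652, 0.758, -0.001, -0.0]
contact_force: [-0.0, -0.1, -0.6]
opening: 0.721
finger_force: 0.0
tub 261 [ 460.4 -354.4   47.1   47.1   35.6] [0.0461 0.049  0.0517]
swab 421 [689.8  94.1  53.3  52.3   3.7] [0.0419 0.0446 0.0469]
vial 631 [ 687.8 -132.8   84.9   40.7  -85.1] [0.0395 0.0425 0.045 ]
needle 479 [476.  343.8  98.3  53.1 -81.6] [0.04   0.0427 0.0453]
```

View pics/s9.png

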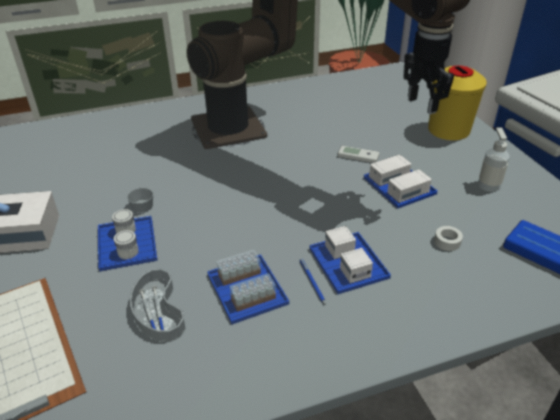

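All four items stand flat beside their kind: tub (124,244), swab box (355,266), vial box (253,293) and needle box (410,186). The dish at (157,306) is untouched. I'll hand the job in.

```bash
python3 -c "
from plant import ctrl
print(ctrl.sign_off())"
```

```text
the job is handed in; nothing more can be done
None
```

The job is handed in after about 40 s of robot time: the tub, swab box, vial box and needle box each stand upright and flat beside their kind, within about 2 mm of the target by camera, and the kidney dish was left alone.

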